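# Date-stamp a juice carton in the inclined coding jig

### The job

Lay the small juice carton flat on the inclined steel rest, long side up the slope, let it slide down and bring it fully home in the low corner, flush against both fences and under the date stamp, without knocking it. Then press the stamp's knob down until the rubber pad bears on the carton and hold it there with about 10 N on the carton for half a second (over 30 N crushes it), and let the stamp spring back up. Leave the carton home in the corner and the bottles, jar and cap tray where they are.

Things in the scene. Friction and masses are not known exactly. Their poses are not given: they have to be found in the camera images.
- carton_center (a point): Centre (20 mm over the underside) of the loose white juice carton with a printed green panel on top: a rigid brick 140 x 50 x 40 mm along its own x, y, z, 0.2 to 0.4 kg, at first lying flat on the table on its 140 x 50 face. x runs along its length, z up out of the printed face. Either end may lead.
- rest: Inclined rest of the fixed jig. Origin: the locating corner, lowest point of the sliding surface, at the fences' inner faces. x: up the main slope (26 degrees) along the side fence; y: up the cross slope (7 degrees) along the lower fence; z: surface normal. Surface to x 208, y 220 mm. Fences 8 mm thick, 25 mm high: lower one at x -8 to 0, all along y; side one at y -8 to 0, along x up to 150 mm.
- home (a point): Where the carton's centre is when it is home in the corner: rest-frame x 70, y 25, z 20 mm, its length along the rest's x. A carton let go on the rest slides to the lower fence by its own weight, but friction (0.22 to 0.34) mostly stops it short of the side fence; pushing it along -y takes 1 to 3 N until it butts against that fence.
- landing (a point): A point on the rest's surface (rest-frame x 90, y 115 mm) with room for a gripper around a carton laid there with its length along the rest's x. The stamp's arm overhangs the home place, so the carton cannot be set straight down at home: put it down here and slide it under.
- guide (a point): Top centre of the grey guide block, 34 x 34 mm, that carries the stamp plunger over the home place: rest-frame x 118, y 25 mm, top at z 116 and underside at z 86 mm. Its arm runs to a post 30 mm wide outside the side fence (rest-frame y -29 to -15, x 103 to 133 mm).
- plunger: Stamp plunger. Origin: centre of the flat top of its black knob (34 mm across), 165 mm above the rest's surface when up; axes as the rest's. Pressed along -z it travels 37 mm; return spring about 2.5 N plus 1 N per 10 mm. Its sprung rubber pad is screwed in or out anew each time: its gap to a carton at home is 4 to 30 mm, to be felt; then the force grows by 8 N per mm more.
- bottle_a: Bystander: clear glass bottle with a red cap, 64 mm across, 170 mm high; origin under its centre.
- bottle_b: Bystander: a second bottle like bottle_a; origin under its centre.
- cap_tray: Bystander: open white tray of red caps, 160 x 120 x 45 mm; origin under its centre.
- jar: Bystander: amber jar, 70 mm across, 90 mm high; origin under its centre.
Mind the look-alikes: they are no part of the job. Of the things like the part that bears carton_center, leave any that is blue, pink or red; of the rest the smaller one is meant.

How it is judged (in metres and radians):
On the way, in this order (a step that is already met when the one before it is completed fails the run):
1. the carton lies home in the locating corner, flush with both fences (x of carton_center in the frame of rest between 0.067 and 0.073 m and y of carton_center in the frame of rest between 0.022 and 0.028 m and z of carton_center in the frame of rest between 0.017 and 0.023 m and angle between the x axis of carton_center and the x axis of rest, either way round below 0.04 rad), for 0.2 s.
2. the stamp bears on the carton at home with 5 to 25 N (all of step 1 and contact force between plunger and carton between 5 and 25 N), for 0.3 s.
At the end, for the whole second after the job is handed in: The carton lies at rest in the corner, its centre within 3 mm of the home position along each axis of the rest and its length within 0.04 rad of the rest's x, released; the stamp is back up (knob within 3 mm of its top position) (all of step 1 and z of plunger in the frame of rest above 0.162 m and linear speed of carton below 0.01 m/s and contact force between the fingers and carton below 0.1 N); the robot touches nothing.
It fails at once if the stamp presses on the carton with more than 30 N (contact force between plunger and carton above 30 N).
It fails at once if the carton is pushed or knocked against the rest with more than 80 N (contact force between carton and rest above 80 N).
It fails at once if a bottle, the jar or the cap tray is moved more than 20 mm (distance of any of bottle_a, bottle_b, jar, cap_tray from where it was at the start of the episode above 0.02 m).
It also fails if it takes over 72 s, if anything falls off the work surface, if the arm or the gripper's body presses on something with over 40 N, if the wrist force passes 120 N, or if a joint passes its speed limit or range.

### The arm

A 6-joint arm with a two-finger parallel gripper is mounted at the origin on the work surface. World frame = base frame: x ahead of the robot, y to its left, z up, the work surface at z = 0. Lengths are in mm, angles in rad, forces in N, time in s.
With the tool pointing down it reaches from about 300 to 875 mm from the base axis. Payload 6.4 kg.
Tool frame: the origin (TCP) lies at the very end of the fingers, on their centre line; the grasp point (between the pads) lies 19 mm behind it; z points along the fingers, y is the line along which they close (so a half turn about z gives the same grasp; the last joint's range is limited). The gripper opens to 85 mm and grips with 20 to 120 N. Pads are 22 mm wide; open, the fingers measure 114 mm over their backs; the gripper's body (76 mm by 85 mm) begins 54 mm behind the grasp point. The pads swing forward as they close: fully open they stand 13 mm farther back than shut.
Start: joints at [-1.462, 0.181, 1.607, -0, 1.354, -0.206], TCP at [178.051, -546.753, 231.288] pointing down, gripper open.
Joint ranges: [-2.99, 2.99], [-0.89, 2.07], [0.3, 2.58], [-1.14, 4.28], [0, 2.63], [-3.12, 3.12]. Speed limits (rad/s): [2.57, 2.57, 3.01, 3.14, 3.14, 3.14].

### API

Orientations are given as a unit quaternion [x, y, z, w].
In Python, from bench import arm, viewer gives the robot as it stands.
- The arm moves only by the shell command python3 -m crank 'ROWS' [OPENING] [FORCE]. ROWS is text: rows parted by semicolons, each of 6 numbers parted by spaces: the shift along the tool's x, y, z in cm, then the turn, a rotation vector about the tool's x, y, z in rad. In form: dx dy dz rx ry rz; .... A call has 1 to 8 rows; each row is the pose to reach, as a shift and turn from the pose commanded when the call began, along the tool's axes at that moment; what a row does not reach only later rows make up. A row lasts 1/8 s, in which the tool goes at most 62.5 mm and 10.7 degrees, less where a joint would pass 70% of its speed; a pose out of reach is approached as far as the arm can. A call with a gripper value outside its range is refused whole. OPENING is the closure, from -1 (fully open) to 1 (shut), set as the call begins (- or left out, the last holds). The fingers move at their own pace and stop on an object; FORCE is the grip in N (left out, the last holds). Time passes only in rows, so rows that repeat a pose let the fingers close. It gives the time, the measured TCP pose, the force, the opening and the grip force at its end, in the units of the state.
- arm.state(): the state, without advancing time (a new reading comes with each control period).
- viewer.get_image(name): name is "scene" or "top" or "wrist"; returns a dict with "img" (400x640x3 uint8, blue, green, red), "fx", "fy", "cx", "cy" (pixels), "pose" (4x4, takes a point from camera to world coordinates). Camera axes: x right, y down, z forward; pixel columns grow to the right and rows downward; lengths in mm; the calibration is good to about 2 mm. A picture is of the moment at which its call begins. There is no depth.
- arm.finish_job(): hands the job in; it is judged then, once.
The state is a dict: "time": time; "joints": joint angles; "qvel": joint speeds; "joint_efforts": joint torques, N m; "tool_pos": TCP position; "orientation": TCP orientation; "ft_force": force on the tool from outside, world axes, zero at the start; "wrist_torque": the same for the moment, N m; "finger_gap": finger opening in mm; "grasp_force": force on a finger pad.
Only numpy, scipy, OpenCV 4.12 (cv2) and the standard library are available. Lean on these libraries where they do the work, as an engineer would, in place of code of your own. Each camera call takes 0.05 s, during which the arm holds its last target. There are 200 camera calls.

## Working session

There is one attempt and no reset: what is moved stays moved. The work goes in short steps, Python scripts to look and compute and a shell command to move; the robot and the scene stay as the last step left them, time stands still between calls to the robot, and variables do not carry over. Pictures are saved under pics/ and viewed, at most 10 in all, crops included, and the job is handed in when it is done.

```bash
ls; mkdir -p pics
python3 - <<'E'
from bench import arm, viewer
import cv2,numpy as np
print(arm.state())
for n in("scene","top"):
    d=viewer.get_image(n); cv2.imwrite(f"pics/{n}0.png",d["img"]); np.savez(f"pics/{n}0.npz",**d)
    print(n,d["fx"],d["fy"],d["cx"],d["cy"],np.round(d["pose"],4).tolist())
E
```

```text
pics
{'time': 0.0, 'joints': array([-1.46231640e+00,  1.81551885e-01,  1.60801524e+00, -1.35475597e-05,
        1.35383259e+00, -2.06291109e-01]), 'qvel': array([-1.48671779e-03,  1.96217030e-03, -7.75904608e-04, -2.62139438e-03,
        5.55332084e-06,  1.02731645e-03]), 'joint_efforts': array([-1.08934379e-03, -4.44877803e+01, -3.51339555e+01, -4.08117430e-04,
        9.17873054e-03, -1.08505324e-05]), 'tool_pos': array([ 177.97385143, -546.16597251,  230.37457993]), 'orientation': array([ 9.87639811e-01,  1.56737959e-01,  3.75643990e-05, -9.02774783e-04]), 'ft_force': array([ 0.33533111, -0.3910473 , -0.62876317]), 'wrist_torque': array([ 0.03762811, -0.01411272, -0.00603935]), 'grasp_force': 0.0, 'finger_gap': 85.14125061598172}
scene 417.3550480331528 417.3550480331528 315.49448999337096 204.04486461346784 [[-0.8504, 0.4157, -0.3224, 901.9764], [0.5259, 0.6911, -0.4959, 700.3203], [0.0167, -0.5913, -0.8063, 1107.2636], [0.0, 0.0, 0.0, 1.0]]
top 432.7941939453035 432.7941939453035 315.92255020344896 201.80255107943137 [[0.0156, -0.9824, 0.186, 223.9239], [-0.9999, -0.016, -0.0007, 112.7957], [0.0036, -0.186, -0.9825, 1617.9512], [0.0, 0.0, 0.0, 1.0]]
```

View pics/scene0.png

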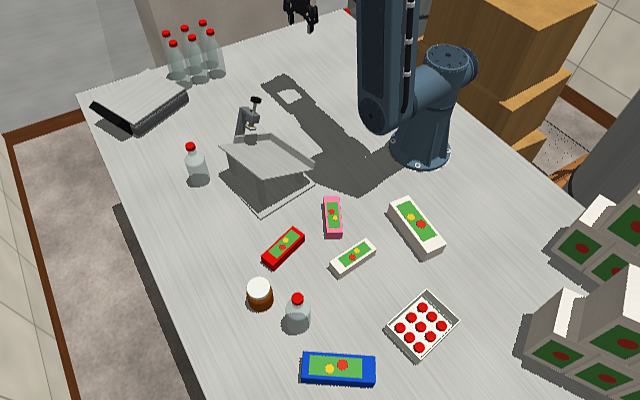

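View pics/top0.png

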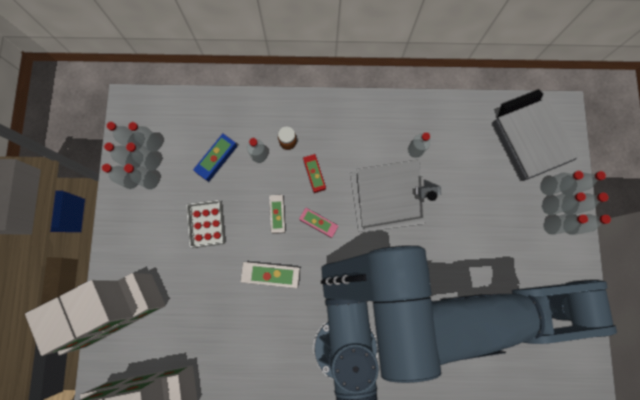

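The scene picture shows the small white carton at (353,258), the larger white one at (417,227), the jig near (265,170) and the knob at (255,100). In the top picture the carton is at (277,214), the jig spans (352..424, 160..230) and the knob is at (432,195). Next: an enlarged crop of the jig, and carton measurement by mask.

```bash
cat > h.py <<'E'
import numpy as np,cv2
from scipy.spatial.transform import Rotation as R
def ray(d,uv):
    P=d["pose"]; v=P[:3,:3]@np.array([(uv[0]-d["cx"])/d["fx"],(uv[1]-d["cy"])/d["fy"],1.]); return P[:3,3],v/np.linalg.norm(v)
def onz(d,uv,z):
    o,v=ray(d,uv); return o+v*(z-o[2])/v[2]
def tri(rs):
    A=sum(np.eye(3)-np.outer(v,v) for o,v in rs); b=sum((np.eye(3)-np.outer(v,v))@o for o,v in rs)
    p=np.linalg.solve(A,b); return p,[np.linalg.norm(np.cross(p-o,v)) for o,v in rs]
def proj(d,p):
    q=d["pose"][:3,:3].T@(np.asarray(p)-d["pose"][:3,3]); return [d["fx"]*q[0]/q[2]+d["cx"],d["fy"]*q[1]/q[2]+d["cy"]]
E
python3 - <<'E'
from h import *
s=np.load("pics/scene0.npz");t=np.load("pics/top0.npz")
a=cv2.resize(s["img"][85:225,190:330],None,fx=4,fy=4,interpolation=cv2.INTER_CUBIC)
cv2.imwrite("pics/c1.png",a)
cv2.imwrite("pics/c2.png",cv2.resize(t["img"][145:245,340:455],None,fx=5.5,fy=5.5,interpolation=cv2.INTER_CUBIC))
for n,d,c in(("s",s,(353,258)),("t",t,(277,214))):
    hsv=cv2.cvtColor(d["img"],cv2.COLOR_BGR2HSV)
    m=cv2.inRange(hsv,(45,80,40),(80,255,255)); 
    for k in cv2.findContours(m,0,2)[0]:
        if cv2.contourArea(k)<25: continue
        r=cv2.minAreaRect(k)
        if np.hypot(r[0][0]-c[0],r[0][1]-c[1])<12:
            bx=cv2.boxPoints(r); P=np.array([onz(d,p,40) for p in bx]); e=[np.linalg.norm(P[i]-P[i-1]) for i in range(4)]
            i=int(np.argmax(e)); v=P[i]-P[i-1]
            print(n,onz(d,r[0],40),e,np.degrees(np.arctan2(v[1],v[0])))
E
```

```text
s [472.62868857 255.26995923  40.        ] [np.float64(34.93273459972937), np.float64(103.23483635966966), np.float64(36.237842249824), np.float64(101.53808544462692)] -175.00455717547578
t [449.61657105 254.73201672  40.        ] [np.float64(45.186150601229954), np.float64(24.39197984166452), np.float64(45.20127015232029), np.float64(24.26510745013131)] -171.9560862075411
t [493.18675664 257.4530802   40.        ] [np.float64(47.71935404452864), np.float64(24.111620018525986), np.float64(47.73528449579162), np.float64(23.979837982185185)] -171.97758474123387
```

View pics/c1.png

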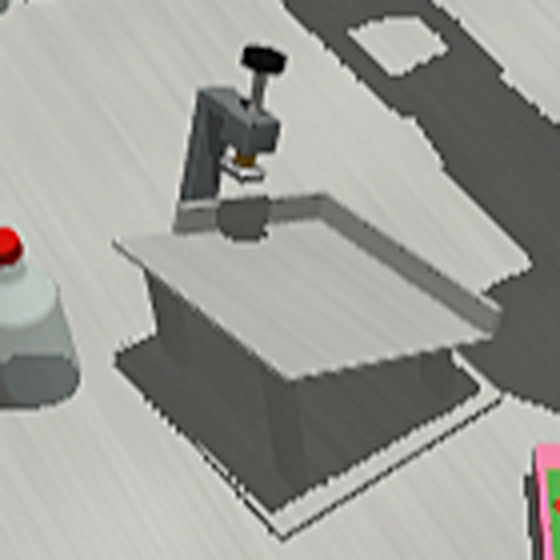

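View pics/c2.png

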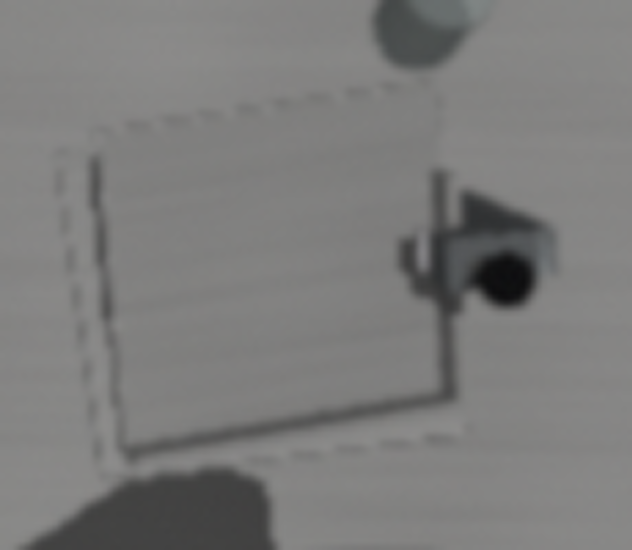

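The crops show the side fence on the -y side with the stamp, the lower fence towards the robot, and the slope rising along about +x. Triangulating the knob and plate corners next.

Run:
```python
from h import *
from bench import viewer,arm
s=np.load("pics/scene0.npz");t=np.load("pics/top0.npz")
f=lambda a,o,k:(np.array(a)+.5)/k-.5+o
L=dict(knob=((264,53),(508,277)),corner=((323,197),(455,400)),hi220=((287,380),(95,132)),hi0=((115,242),(440,85)),low220=((500,312),(125,455)))
Q={}
for n,(a,b) in L.items():
    p,e=tri([ray(s,f(a,np.array([190,85]),4)),ray(t,f(b,np.array([340,145]),5.5))]); Q[n]=p; print(n,p.round(1),np.round(e,1))
print("dirs", Q["hi220"]-Q["hi0"], Q["low220"]-Q["corner"],Q["hi220"]-Q["low220"],Q["hi0"]-Q["corner"])
w=viewer.get_image("wrist"); cv2.imwrite("pics/w0.png",w["img"]); st=arm.state()
T=np.eye(4);T[:3,:3]=R.from_quat(st["orientation"]).as_matrix();T[:3,3]=st["tool_pos"]
print((np.linalg.inv(T)@w["pose"]).round(3),w["fx"]); print(T.round(3))
```

```text
knob [ 508.9 -259.1  262. ] [0.1 0.1]
corner [ 465.1 -272.5   76.6] [0. 0.]
hi220 [616.5 -27.8 174.4] [0.6 0.6]
hi0 [ 659.1 -252.2  141.2] [1. 1.]
low220 [420.6 -52.1 112.7] [0.1 0.1]
dirs [-42.56962717 224.35797671  33.23434871] [-44.52321215 220.43213317  36.1046041 ] [195.91801036  24.22123794  61.72716921] [193.96442537  20.2953944   64.5974246 ]
[[   0.      -0.945   -0.326   85.25 ]
 [   1.       0.       0.      -0.206]
 [  -0.      -0.326    0.945 -142.245]
 [   0.       0.       0.       1.   ]] 279.20197437198874
[[ 9.51000e-01  3.10000e-01 -0.00000e+00  1.78011e+02]
 [ 3.10000e-01 -9.51000e-01  1.00000e-03 -5.46327e+02]
 [ 0.00000e+00 -1.00000e-03 -1.00000e+00  2.30607e+02]
 [ 0.00000e+00  0.00000e+00  0.00000e+00  1.00000e+00]]
```

```bash
python3 -m crank '26.4 -33.6 0 0 0 0;26.4 -33.6 0 0 0 0;26.4 -33.6 0 0 0 0;26.4 -33.6 0 0 0 0;26.4 -33.6 0 0 0 0;26.4 -33.6 0 0 0 0;26.4 -33.6 0 0 0 0' -1 40
python3 - <<'E'
from h import *
from bench import viewer,arm
d=viewer.get_image("top"); s=viewer.get_image("scene");w=viewer.get_image("wrist")
for n,k in(("top1",d),("scene1",s),("w1",w)): cv2.imwrite(f"pics/{n}.png",k["img"]); np.savez(f"pics/{n}.npz",**k)
E
python3 -m crank '26.4 -33.6 0 0 0 0.2;26.4 -33.6 0 0 0 0.2;26.4 -33.6 0 0 0 0.2;26.4 -33.6 0 0 0 0.2;26.4 -33.6 0 0 0 0.2;26.4 -33.6 0 0 0 0.2;26.4 -33.6 0 0 0 0.2;26.4 -33.6 0 0 0 0.2'
python3 - <<'E'
from h import *
from bench import viewer,arm
w=viewer.get_image("wrist")
cv2.imwrite("pics/w2.png",w["img"]); np.savez("pics/w2.npz",**w)
st=arm.state();print(st["time"],st["tool_pos"],R.from_quat(st["orientation"]).as_matrix().round(3))
E
```

```text
time: 1.02
tool_pos: [325.2, -143.4, 231.3]
orientation: [0.988, 0.157, 0.0, 0.0]
ft_force: [1.0, -1.2, 0.2]
finger_gap: 85.6
grasp_force: 0.0
time: 2.17
tool_pos: [473.4, 257.3, 230.1]
orientation: [0.998, 0.059, -0.001, 0.0]
ft_force: [0.1, -1.4, 0.0]
finger_gap: 85.6
grasp_force: 0.0
2.225 [472.9968542  256.13282599 230.17940823] [[ 0.993  0.116 -0.001]
 [ 0.116 -0.993 -0.001]
 [-0.002  0.    -1.   ]]
```

View pics/w2.png

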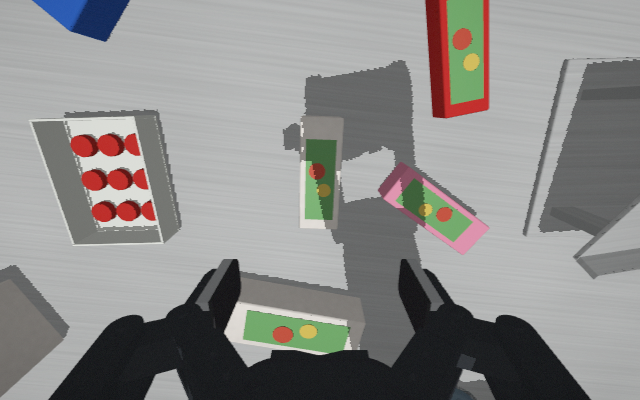

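The wrist view shows the small carton at about (321,173), nearly upright in the image between the tray and the pink carton, with the big carton at (295,325) under the fingers. Measuring the printed panel's rectangle now.

Run:
```python
from h import *
w=np.load("pics/w2.npz")
hsv=cv2.cvtColor(w["img"],cv2.COLOR_BGR2HSV)
m=cv2.inRange(hsv,(40,60,25),(85,255,255)); m[:, :295]=0; m[:,350:]=0; m[:110]=0; m[240:]=0
m=cv2.morphologyEx(m,cv2.MORPH_OPEN,np.ones((3,3)))
c=np.vstack([k for k in cv2.findContours(m,0,2)[0]])
r=cv2.minAreaRect(c); P=np.array([onz(w,p,40) for p in cv2.boxPoints(r)])
print(r,P.round(1).tolist(),P.mean(0))
e=[P[i]-P[i-1] for i in range(4)]
for v in e: print(np.linalg.norm(v),np.degrees(np.arctan2(v[1],v[0])))
for uv in((302,116),(344,118),(300,228),(338,229)): print(uv,onz(w,uv,40).round(1))
```

```text
((319.91790771484375, 179.01669311523438), (29.28606605529785, 79.84133911132812), 1.0416266918182373) [[421.3, 270.4, 40.0], [521.4, 278.7, 40.0], [524.8, 244.7, 40.0], [425.0, 232.9, 40.0]] [473.1248702  256.67684153  40.        ]
37.61699328451868 95.58028545108252
100.46814048127165 4.766211503070582
34.171374392237226 -84.31073723425226
100.54325267398092 -173.2695131972849
(302, 116) [546.2 285.8  40. ]
(344, 118) [549.6 238.1  40. ]
(300, 228) [407.6 274.9  40. ]
(338, 229) [412.  225.7  40. ]
```

```bash
python3 -m crank '0 0 6 0 0 0.015;0 0 12 0 0 0.015;0 0 17 0 0 0.015;0 0 20 0 0 0.015;0 0 21.5 0 0 0.015;0 0 22.2 0 0 0.015;0 0 22.2 0 0 0.015' -1 
python3 -m crank '0 0 0 0 0 0;0 0 0 0 0 0;0 0 0 0 0 0;0 0 0 0 0 0;0 0 0 0 0 0;0 0 0 0 0 0' 1 40
python3 -m crank '0 0 -6 0 0 0;0 0 -12 0 0 0;0 0 -18 0 0 0;0 0 -22 0 0 0;0 0 -22 0 0 0'
python3 - <<'E'
from h import *
from bench import viewer,arm
w=viewer.get_image("wrist")
cv2.imwrite("pics/w3.png",w["img"]); np.savez("pics/w3.npz",**w)
st=arm.state();print(st["time"],st["tool_pos"],st["joints"],R.from_quat(st["orientation"]).as_matrix().round(3))
E
```

```text
time: 3.1
tool_pos: [472.8, 255.4, 10.0]
orientation: [0.999, 0.05, 0.001, -0.0]
ft_force: [0.1, 0.5, 0.5]
finger_gap: 85.6
grasp_force: 0.0
time: 3.85
tool_pos: [472.9, 256.1, 10.5]
orientation: [0.999, 0.05, 0.001, -0.0]
ft_force: [-1.1, -0.3, 5.7]
finger_gap: 49.1
grasp_force: 42.5
time: 4.47
tool_pos: [473.8, 256.4, 232.7]
orientation: [0.999, 0.05, 0.003, -0.001]
ft_force: [-0.5, 0.2, -5.0]
finger_gap: 49.4
grasp_force: 44.4
4.525 [472.21182008 255.86979276 229.70332963] [ 2.75462593e-01  9.62647024e-02  1.70541560e+00 -4.68105752e-05
  1.33801876e+00  1.74618753e+00] [[ 0.995  0.1    0.002]
 [ 0.1   -0.995  0.   ]
 [ 0.002 -0.    -1.   ]]
```

View pics/w3.png

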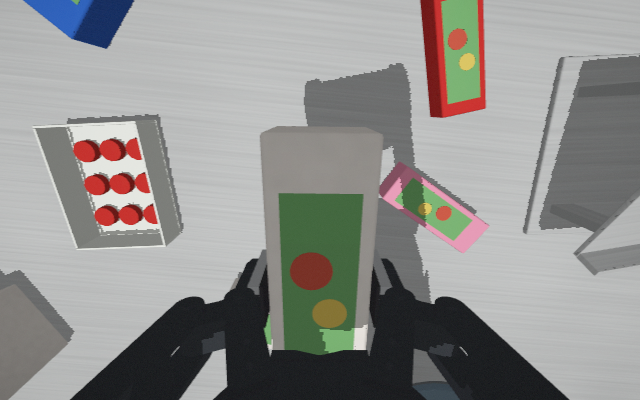

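The carton sits squarely between the pads at (320,240). Now I compute the rest frame from the triangulated points and the move towards the landing.

```bash
cat >> h.py <<'E'
import json,os
def rest(yaw,o):
    T=np.eye(4);T[:3,:3]=R.from_euler("ZYX",[yaw,-26,7],degrees=True).as_matrix();T[:3,3]=o;return T
def tool(st):
    T=np.eye(4);T[:3,:3]=R.from_quat(st["orientation"]).as_matrix();T[:3,3]=st["tool_pos"];return T
def goal(T,p,rot=np.diag([1,-1,-1.])):   # tool goal in rest coordinates
    G=np.eye(4);G[:3,:3]=T[:3,:3]@rot;G[:3,3]=(T@np.r_[p,1])[:3];return G
def step(st,G):
    D=np.linalg.inv(tool(st))@G; return (D[:3,3]/10).round(2),R.from_matrix(D[:3,:3]).as_rotvec().round(3)
E
python3 - <<'E'
from h import *
from bench import arm
pts=dict(knob=([118,25,165],[508.9,-259.1,262]),corner=([-8,-8,25],[465.1,-272.5,76.6]),hi220=([208,220,0],[616.5,-27.8,174.4]),hi0=([208,0,0],[659.1,-252.2,141.2]),low220=([-8,220,25],[420.6,-52.1,112.7]))
for yaw in(6,7,8,9):
    M=rest(yaw,[0,0,0])[:3,:3]
    O=np.array([w-M@np.array(p) for p,w in pts.values()]); print(yaw,O.round(0).tolist(),O.std(0))
O=lambda y:np.mean([w-rest(y,[0]*3)[:3,:3]@np.array(p) for p,w in pts.values()],0)
T=rest(7.5,O(7.5)); st=arm.state()
for p in([90,115,190],[90,115,110]):
    G=goal(T,p); print(G[:3,3],step(st,G))
E
```

```text
6 [[477.0, -267.0, 60.0], [481.0, -260.0, 59.0], [465.0, -263.0, 59.0], [473.0, -272.0, 50.0], [473.0, -263.0, 70.0]] [5.37852501 4.11532219 6.28644929]
7 [[477.0, -268.0, 60.0], [481.0, -259.0, 59.0], [469.0, -266.0, 59.0], [474.0, -275.0, 50.0], [476.0, -262.0, 70.0]] [3.97670358 5.31950145 6.28644929]
8 [[477.0, -268.0, 60.0], [481.0, -259.0, 59.0], [473.0, -268.0, 59.0], [474.0, -278.0, 50.0], [480.0, -261.0, 70.0]] [3.09901302 6.70894578 6.28644929]
9 [[477.0, -269.0, 60.0], [481.0, -259.0, 59.0], [478.0, -271.0, 59.0], [474.0, -281.0, 50.0], [484.0, -260.0, 70.0]] [3.20987675 8.18935923 6.28644929]
[ 456.53880824 -177.38639027  281.14109084] (array([-5.88, 42.95, -5.17]), array([ 0.127,  0.449, -0.058]))
[ 489.77673479 -163.17685829  209.7735251 ] (array([-2.44, 41.87,  1.98]), array([ 0.127,  0.449, -0.058]))
```

```bash
python3 -m crank '-2 5 -6 0.05 0.15 -0.02;-5 11 -6 0.127 0.3 -0.058;-5.9 17 -5.2 0.127 0.449 -0.058;-5.9 23 -5.2 0.127 0.449 -0.058;-5.9 29 -5.2 0.127 0.449 -0.058;-5.9 35 -5.2 0.127 0.449 -0.058;-5.9 40 -5.2 0.127 0.449 -0.058;-5.9 43 -5.2 0.127 0.449 -0.058'
python3 -m crank '0 0 0 0 0 0;0 0 0 0 0 0'
python3 - <<'E'
from h import *
from bench import viewer,arm
w=viewer.get_image("wrist");t=viewer.get_image("top")
cv2.imwrite("pics/w4.png",w["img"]); np.savez("pics/w4.npz",**w)
st=arm.state();print(st["time"],st["tool_pos"],st["ft_force"])
E
```

```text
time: 5.52
tool_pos: [454.7, -180.5, 277.7]
orientation: [0.97, 0.075, 0.217, -0.075]
ft_force: [0.3, 1.1, -3.4]
finger_gap: 49.5
grasp_force: 44.7
time: 5.78
tool_pos: [455.2, -176.7, 278.8]
orientation: [0.97, 0.077, 0.218, -0.076]
ft_force: [0.2, -0.4, -5.3]
finger_gap: 49.2
grasp_force: 44.7
5.875 [ 455.74921445 -176.427152    280.05055365] [ 0.37482028 -0.49961559 -4.0620828 ]
```

View pics/w4.png

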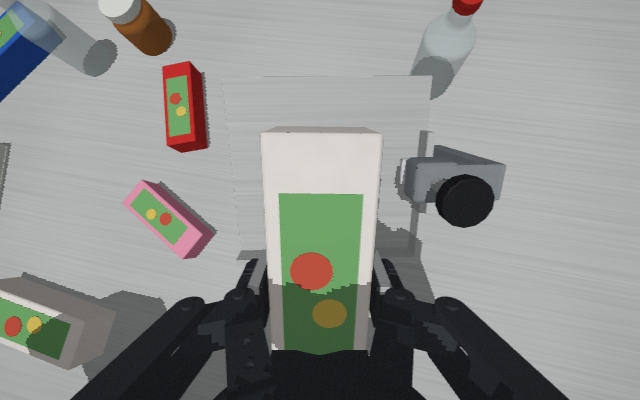

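The view shows the knob at (465,201), the upper plate corners at (223,79) and (432,76), the side fence from (428,130) to (415,258) and the lower fence near row 250. I check these in the estimated rest frame.

Run:
```python
from h import *
w=np.load("pics/w4.npz");s=np.load("pics/scene0.npz");t=np.load("pics/top0.npz")
T=rest(7.5,[476,-266,60])
def on(d,uv,z):
    o,v=ray(d,uv);Ti=np.linalg.inv(T);o=(Ti@np.r_[o,1])[:3];v=Ti[:3,:3]@v;return (o+v*(z-o[2])/v[2]).round(1)
hsv=cv2.cvtColor(w["img"],cv2.COLOR_BGR2GRAY)
m=(hsv<45).astype(np.uint8);m[:160]=0;m[235:]=0;m[:,:425]=0;m[:,505:]=0
k=max(cv2.findContours(m,0,2)[0],key=cv2.contourArea);(c,r)=cv2.minEnclosingCircle(k);print("knob px",c,r)
print("knob",on(w,c,165),"rad",on(w,(c[0]+r,c[1]),165)-on(w,c,165))
for n,uv,z in(("hi220",(223,79),0),("hi0",(432,76),0),("left low y220",(237,250),25),("side end top",(428,130),25),("side end top inner",(420,130),25),("side low top",(420,258),25)): print(n,on(w,uv,z))
f=lambda a,o,k:(np.array(a)+.5)/k-.5+o
print("scene",on(s,f((264,53),np.array([190,85]),4),165),"top",on(t,f((508,277),np.array([340,145]),5.5),165))
for n,uv,z in(("hi0",(115,242),0),("hi220",(287,380),0)): print(n,on(s,f(uv,np.array([190,85]),4),z))
cv2.imwrite("pics/w4c.png",cv2.resize(w["img"][60:275,205:520],None,fx=2.5,fy=2.5,interpolation=cv2.INTER_CUBIC))
```

```text
knob px (464.3926086425781, 200.38783264160156) 28.942041397094727
knob [117.9  25.2 165. ] rad [  0.  -17.9   0. ]
hi220 [201.1 219.8   0. ]
hi0 [203.5  -5.8   0. ]
left low y220 [  6.6 216.9  25. ]
side end top [149.1   0.7  25. ]
side end top inner [149.1   9.2  25. ]
side low top [-4.6 -8.8 25. ]
scene [117.9  22.2 165. ] top [118.7  22.6 165. ]
hi0 [207.4  -0.    0. ]
hi220 [201.9 217.3   0. ]
```

View pics/w4c.png

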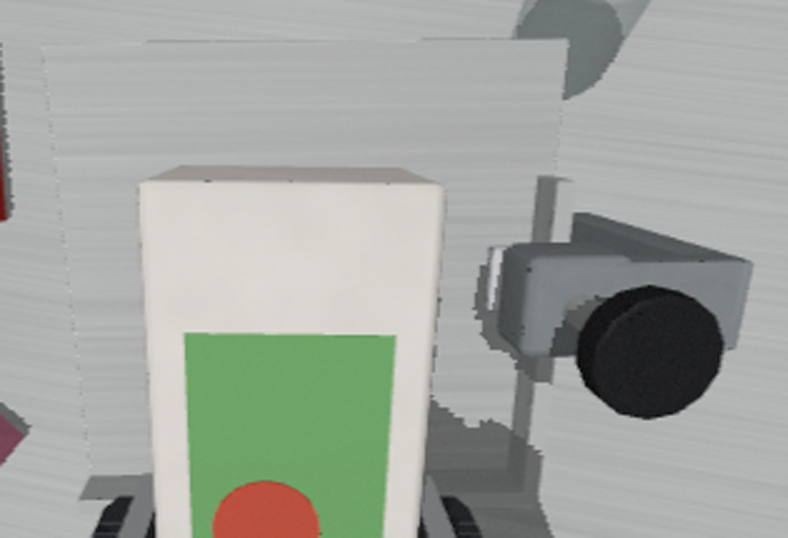

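Knob and edges agree with the frame within about 4 mm; the edge directions put the yaw near 8.2°. Going down over the landing, stopping about 8 mm short.

```bash
cat >> h.py <<'E'
_M=rest(8.2,[0]*3); TR=rest(8.2,np.array([508.8,-258.5,262.5])-_M[:3,:3]@[118,25,165.])
def where(st):
    D=np.linalg.inv(TR)@tool(st); return D[:3,3].round(1),np.degrees(R.from_matrix(D[:3,:3]@np.diag([1,-1,-1.])).as_rotvec()).round(1),(TR[:3,:3].T@st["ft_force"]).round(1)
E
python3 - <<'E'
from h import *
from bench import arm
st=arm.state();print(TR[:3,3],where(st))
for p in([82,115,60],[82,115,18]): print(step(st,goal(TR,p)))
E
```

```text
[ 476.87776391 -267.85387852   60.83821433] (array([ 89. , 117.2, 187.6]), array([-0.2,  0.1, -0.6]), array([-1.5, -1. , -3.7]))
(array([-0.67,  0.19, 12.76]), array([ 0.003,  0.002, -0.011]))
(array([-0.66,  0.18, 16.96]), array([ 0.003,  0.002, -0.011]))
```

```bash
python3 -m crank '-0.7 0.2 6 0 0 -0.011;-0.7 0.2 11 0 0 -0.011;-0.7 0.2 14 0 0 -0.011;-0.7 0.2 15.5 0 0 -0.011;-0.7 0.2 16.5 0 0 -0.011;-0.7 0.2 17 0 0 -0.011;-0.7 0.2 17 0 0 -0.011;-0.7 0.2 17 0 0 -0.011' >/dev/null
python3 -c "
from h import *
from bench import arm
print(where(arm.state()))"
python3 -m crank '0 0 0.1 0 0 0;0 0 0.2 0 0 0;0 0 0.3 0 0 0;0 0 0.4 0 0 0' >/dev/null
python3 -c "
from h import *
from bench import arm
print(where(arm.state()))"
```

```text
(array([ 83.1, 112.4,  19.6]), array([-0.4,  0. , -0. ]), array([-0.9, -0.3, -3.6]))
(array([ 82.5, 112.9,  14.7]), array([-0.3,  0.1, -0. ]), array([-1.6,  0.3, -2.9]))
```

```bash
for i in 1; do python3 -m crank '0 0 0.1 0 0 0;0 0 0.2 0 0 0;0 0 0.2 0 0 0' |grep ft; python3 -c "
from h import *
from bench import arm
print(where(arm.state()))"
python3 -m crank '0 0 0.1 0 0 0;0 0 0.2 0 0 0;0 0 0.2 0 0 0' |grep ft; python3 -c "
from h import *
from bench import arm
print(where(arm.state()))"; done
```

```text
ft_force: [-0.2, -0.2, -4.3]
(array([ 82.5, 112.9,  12.7]), array([-0.3,  0.1, -0. ]), array([-2.1, -0.6, -3.7]))
ft_force: [-9.1, -2.2, 6.0]
(array([ 82.7, 112.7,  11.6]), array([-0.3,  0.1,  0. ]), array([-5.7,  0.3,  9.5]))
```

```bash
W='python3 -c "
from h import *
from bench import arm
print(where(arm.state()))"'; python3 -m crank '0 0 -0.07 0 0 0;-0.2 0 -0.07 0 0 0;-0.4 0 -0.07 0 0 0;-0.6 0 -0.07 0 0 0;-0.7 0 -0.07 0 0 0;-0.8 0 -0.07 0 0 0;-0.8 0 -0.07 0 0 0' |grep time; eval "$W"
python3 -m crank '-0.1 0 0 0 0 0;-0.15 0 0 0 0 0;-0.15 0 0 0 0 0' |grep time; eval "$W"
```

```text
time: 9.0
(array([ 74.6, 112.7,  11.7]), array([-0.3,  0.1, -0. ]), array([-0.4, -0.4,  1.5]))
time: 9.38
(array([ 73.2, 112.7,  11.7]), array([-0.3,  0. , -0. ]), array([-1.2, -0.3,  2.2]))
```

```bash
W='python3 -c "
from h import *
from bench import arm
print(where(arm.state()))"'; python3 -m crank '-0.1 0 0 0 0 0;-0.15 0 0 0 0 0;-0.15 0 0 0 0 0' |grep time; eval "$W"
python3 -m crank '-0.1 0 0 0 0 0;-0.15 0 0 0 0 0;-0.15 0 0 0 0 0' |grep time; eval "$W"
```

```text
time: 9.75
(array([ 71.6, 112.7,  11.7]), array([-0.3,  0. , -0. ]), array([ 1.7, -0.1,  3. ]))
time: 10.12
(array([ 70.1, 112.7,  11.7]), array([-0.3,  0. , -0. ]), array([ 1.8, -0.8,  4.4]))
```

```bash
W='python3 -c "
from h import *
from bench import arm
print(where(arm.state()))"'; python3 -m crank '-0.05 0 0 0 0 0;-0.1 0 0 0 0 0;-0.1 0 0 0 0 0' |grep time; eval "$W"
python3 -m crank '-0.05 0 0 0 0 0;-0.1 0 0 0 0 0;-0.1 0 0 0 0 0' |grep time; eval "$W"
```

```text
time: 10.5
(array([ 69.2, 112.7,  11.7]), array([-0.3,  0. , -0. ]), array([ 1.1, -0.8,  4.5]))
time: 10.88
(array([ 68.1, 112.7,  11.6]), array([-0.3,  0. , -0. ]), array([ 2. , -0.2,  4.7]))
```

```bash
W='python3 -c "
from h import *
from bench import arm
print(where(arm.state()))"'; for k in 1 ; do python3 -m crank '-0.05 0 0 0 0 0;-0.1 0 0 0 0 0;-0.1 0 0 0 0 0' |grep time; eval "$W"
python3 -m crank '-0.05 0 0 0 0 0;-0.1 0 0 0 0 0;-0.1 0 0 0 0 0' |grep time; eval "$W"
python3 -m crank '-0.05 0 0 0 0 0;-0.1 0 0 0 0 0;-0.1 0 0 0 0 0' |grep time; eval "$W"; done
python3 - <<'E'
from h import *
from bench import viewer
s=viewer.get_image("scene");cv2.imwrite("pics/s5.png",cv2.resize(s["img"][85:225,190:330],None,fx=4,fy=4,interpolation=cv2.INTER_CUBIC))
E
```

```text
time: 11.25
(array([ 67.1, 112.7,  11.7]), array([-0.3,  0. , -0. ]), array([ 1.4, -0.5,  6.8]))
time: 11.62
(array([ 66.1, 112.7,  11.7]), array([-0.3,  0. , -0. ]), array([ 0.5, -0.6,  4.6]))
time: 12.0
(array([ 65.1, 112.7,  11.7]), array([-0.3,  0. , -0. ]), array([1.7, 0. , 5.3]))
```

View pics/s5.png

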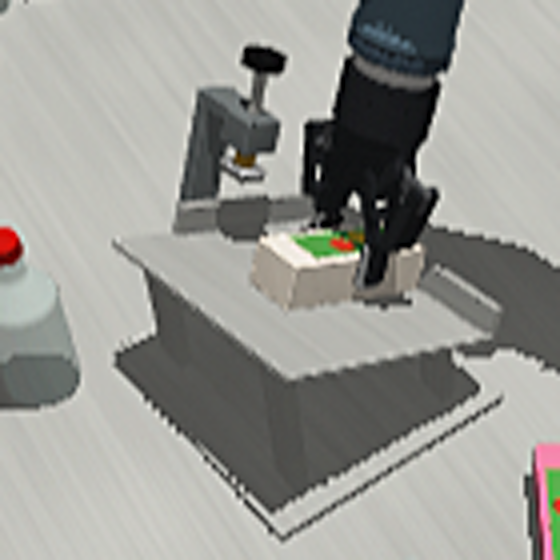

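The carton lies flat on the plate beside the stamp, held by the fingers at (370,270), its low end close to the lower fence. I continue in small steps until it touches.

```bash
W='python3 -c "
from h import *
from bench import arm
print(where(arm.state()))"'; for k in 1 ; do python3 -m crank '-0.1 0 0 0 0 0;-0.15 0 0 0 0 0;-0.15 0 0 0 0 0' |grep time; eval "$W"
python3 -m crank '-0.1 0 0 0 0 0;-0.15 0 0 0 0 0;-0.15 0 0 0 0 0' |grep time; eval "$W"
python3 -m crank '-0.1 0 0 0 0 0;-0.15 0 0 0 0 0;-0.15 0 0 0 0 0' |grep time; eval "$W"; done
```

```text
time: 12.42
(array([ 63.6, 112.7,  11.7]), array([-0.3,  0. , -0. ]), array([ 1.5, -0.7,  6.1]))
time: 12.8
(array([ 62.1, 112.7,  11.7]), array([-0.3,  0. , -0. ]), array([ 1.2, -1. ,  5. ]))
time: 13.18
(array([ 60.8, 112.7,  11.7]), array([-0.3,  0. , -0. ]), array([ 2.7, -0.2,  4.2]))
```

Run:
```python
from h import *
from bench import viewer,arm
st=arm.state();w=viewer.get_image("wrist");cv2.imwrite("pics/w6.png",w["img"])
C=np.linalg.inv(tool(st))@w["pose"]
def tl(u,v,z):
    d=C[:3,:3]@np.array([(u-w["cx"])/w["fx"],(v-w["cy"])/w["fy"],1]);return (C[:3,3]+d*(z-C[2,3])/d[2]).round(1)
for uv in((261,133),(382,133)): print(tl(*uv,-28.5),tl(*uv,-30))
```

```text
[ 75.4 -23.2 -28.5] [ 75.5 -22.9 -30. ]
[ 75.4  24.6 -28.5] [ 75.5  24.3 -30. ]
```

View pics/w6.png

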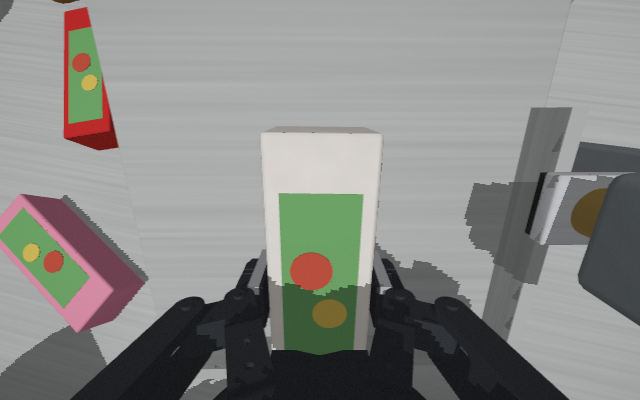

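The carton's upper end is 75.5 mm ahead of the TCP, so its centre sits 5.5 mm ahead. The lower fence's foot shows near row 366 at (180,366); measuring the remaining gap.

Run:
```python
from h import *
from bench import arm
w=np.load("pics/w4.npz");st=arm.state()
g=cv2.cvtColor(cv2.imread("pics/w6.png"),cv2.COLOR_BGR2GRAY)
for u in(130,150,200,215,420,440): print(u,g[340:400:3,u].tolist())
# camera in tool frame (fixed mount)
C=np.array([[0,-.945,-.326,85.25],[1,0,0,-.2],[0,-.326,.945,-142.245]])
def tl(u,v,z):
    d=C[:,:3]@np.array([(u-w["cx"])/w["fx"],(v-w["cy"])/w["fy"],1]);return (C[:,3]+d*(z-C[2,3])/d[2]).round(1)
for v in(355,360,365,370): print(v,tl(205,v,11),tl(205,v,-14))
print("side fence foot",tl(530,108,11),tl(490,320,11))
```

```text
130 [171, 160, 32, 35, 33, 32, 31, 33, 32, 32, 34, 33, 32, 32, 32, 27, 25, 26, 26, 25]
150 [32, 34, 31, 32, 32, 31, 31, 34, 28, 26, 24, 23, 25, 25, 21, 24, 25, 23, 22, 25]
200 [29, 28, 26, 25, 28, 24, 23, 26, 26, 26, 119, 168, 168, 175, 173, 97, 100, 95, 97, 99]
215 [27, 27, 27, 25, 117, 114, 113, 115, 113, 89, 168, 169, 169, 172, 100, 98, 98, 99, 97, 53]
420 [28, 28, 29, 29, 88, 86, 89, 89, 90, 99, 98, 97, 96, 94, 93, 95, 93, 92, 39, 24]
440 [49, 50, 51, 27, 29, 24, 28, 21, 24, 25, 23, 87, 95, 93, 95, 96, 93, 92, 95, 91]
355 [-82.1 -81.8  11. ] [-54.8 -68.5 -14. ]
360 [-86.8 -82.4  11. ] [-58.7 -69.  -14. ]
365 [-91.5 -83.   11. ] [-62.7 -69.5 -14. ]
370 [-96.4 -83.7  11. ] [-66.7 -70.1 -14. ]
side fence foot [ 84.9 109.3  11. ] [-51.2 115.7  11. ]
```

Run:
```python
from h import *
w=np.load("pics/w4.npz")
C=np.array([[0,-.945,-.326,85.25],[1,0,0,-.2],[0,-.326,.945,-142.245]])
def tl(u,v,z):
    d=C[:,:3]@np.array([(u-w["cx"])/w["fx"],(v-w["cy"])/w["fy"],1]);return (C[:,3]+d*(z-C[2,3])/d[2]).round(1)
g=cv2.cvtColor(cv2.imread("pics/w6.png"),cv2.COLOR_BGR2GRAY).astype(int)
for v in(112,125,150,175,270,290,300,320):
    e=[(u,g[v,u-1],g[v,u+1]) for u in range(466,600) if abs(g[v,u+1]-g[v,u-1])>15]
    print(v,[(u,a,b) for u,a,b in e])
for u,v in((530,112),(571,112)): print(tl(u,v,11),tl(u,v,-14))
```

```text
112 [(529, np.int64(170), np.int64(119)), (530, np.int64(158), np.int64(106)), (570, np.int64(105), np.int64(151)), (571, np.int64(117), np.int64(168)), (572, np.int64(151), np.int64(169))]
125 [(526, np.int64(172), np.int64(118)), (527, np.int64(160), np.int64(105)), (566, np.int64(106), np.int64(142)), (567, np.int64(112), np.int64(170)), (568, np.int64(142), np.int64(169))]
150 [(520, np.int64(169), np.int64(120)), (521, np.int64(157), np.int64(106)), (551, np.int64(106), np.int64(84)), (559, np.int64(88), np.int64(144)), (560, np.int64(102), np.int64(170)), (561, np.int64(144), np.int64(170)), (576, np.int64(170), np.int64(134)), (577, np.int64(164), np.int64(76)), (578, np.int64(134), np.int64(76))]
175 [(514, np.int64(167), np.int64(129)), (515, np.int64(160), np.int64(104)), (516, np.int64(129), np.int64(104)), (538, np.int64(105), np.int64(72)), (539, np.int64(98), np.int64(27)), (540, np.int64(72), np.int64(25)), (544, np.int64(24), np.int64(55)), (545, np.int64(27), np.int64(96)), (546, np.int64(55), np.int64(115)), (547, np.int64(96), np.int64(117)), (554, np.int64(129), n
[... 1020 characters left out ...]
 np.int64(157), np.int64(59)), (587, np.int64(106), np.int64(61))]
300 [(469, np.int64(95), np.int64(128)), (470, np.int64(95), np.int64(166)), (471, np.int64(128), np.int64(166)), (485, np.int64(167), np.int64(114)), (486, np.int64(155), np.int64(101)), (517, np.int64(100), np.int64(137)), (518, np.int64(95), np.int64(172)), (519, np.int64(137), np.int64(171))]
320 [(481, np.int64(32), np.int64(58)), (482, np.int64(37), np.int64(90)), (483, np.int64(58), np.int64(102)), (508, np.int64(105), np.int64(87)), (511, np.int64(85), np.int64(125)), (512, np.int64(92), np.int64(161)), (513, np.int64(125), np.int64(171))]
[ 82.9 109.8  11. ] [ 83.3  91.9 -14. ]
[ 82.9 131.2  11. ] [ 83.3 109.8 -14. ]
```

```bash
cat >> h.py <<'E'
TR[:3,3]+=TR[:3,:3]@[-4.9,2.9,1.5]
E
W='python3 -c "
from h import *
from bench import arm
print(where(arm.state()))"'; python3 -m crank '-0.05 0 0 0 0 0;-0.1 0 0 0 0 0;-0.1 0 0 0 0 0' |grep time; eval "$W"
python3 -m crank '-0.05 0 0 0 0 0;-0.1 0 0 0 0 0;-0.1 0 0 0 0 0' |grep time; eval "$W"
```

```text
time: 13.6
(array([ 65.7, 109.8,  10.3]), array([-0.3, -0.1, -0. ]), array([8.1, 1.2, 0.4]))
time: 13.98
(array([ 65.6, 109.9,  10.5]), array([-0.3, -0.2,  0. ]), array([11.9,  2.5, -1.7]))
```

The carton touches the lower fence (fx about 10 N). Release and retreat, then work out the pushing pose (tool leaning 30°, fingers open along rest x).

```bash
python3 -m crank '0.1 0 0 0 0 0;0.1 0 0 0 0 0;0.1 0 0 0 0 0;0.1 0 0 0 0 0;0.1 0 0 0 0 0' -1 |grep -E "time|gap|ft"
python3 -m crank '0 0 -3 0 0 0;0 0 -8 0 0 0;0 0 -13 0 0 0;0 0 -15 0 0 0;0 0 -15 0 0 0' |grep -E "time|gap|ft"
cat >> h.py <<'E'
def push(a): s,c=np.sin(a),np.cos(a); return np.array([[0,1,0],[c,0,-s],[-s,0,-c]])
E
python3 - <<'E'
from h import *
from bench import viewer,arm
st=arm.state();print(where(st),st["joints"].round(2))
for p in([70,185,110],[70,160,60],[70,160,6]): print(p,goal(TR,p)[:3,3].round(),step(st,goal(TR,p,push(np.radians(30)))))
w=viewer.get_image("wrist");cv2.imwrite("pics/w7.png",w["img"])
E
```

```text
time: 14.6
ft_force: [-0.6, 0.5, 0.3]
finger_gap: 85.1
time: 15.22
ft_force: [-1.0, -0.4, 0.0]
finger_gap: 85.3
(array([ 65.4, 109.7, 161.6]), array([-0.5, -0. ,  0. ]), array([-1. , -0.2,  0.5])) [-0.96 -0.25  2.07  0.48  1.25  0.31]
[70, 185, 110] [452. -97. 209.] (array([ 0.46, -7.58,  5.09]), array([-0.403, -0.404, -1.533]))
[70, 160, 60] [ 478. -112.  162.] (array([ 0.45, -5.12, 10.11]), array([-0.403, -0.404, -1.533]))
[70, 160, 6] [ 500. -102.  114.] (array([ 0.45, -5.17, 15.51]), array([-0.403, -0.404, -1.533]))
```

View pics/w7.png

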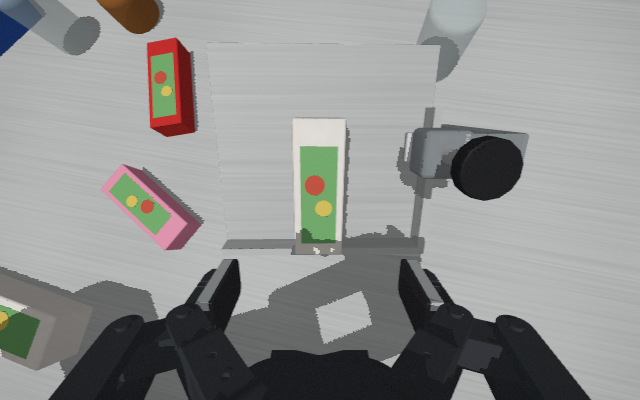

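The carton lies straight on the plate against the lower fence at (320,185), and the knob is at (487,168). (I have used up the picture allowance; from here on I measure numerically only.) Turning to the pushing pose.

```bash
python3 -m crank '0.2 -4 0 0 0 0;0.4 -7.6 0 -0.04 -0.04 -0.16;0.5 -7.6 1 -0.09 -0.09 -0.34;0.5 -7.6 2 -0.13 -0.13 -0.51;0.5 -7.6 3 -0.18 -0.18 -0.68;0.5 -7.6 4 -0.22 -0.22 -0.85;0.5 -7.6 5 -0.27 -0.27 -1.02;0.5 -7.6 5 -0.31 -0.31 -1.19' |grep -E "time|ft"
python3 - <<'E'
from h import *
from bench import arm
st=arm.state();print(where(st)[0],st["joints"].round(2))
for p in([70,185,110],[70,160,60],[70,160,8]): print(p,step(st,goal(TR,p,push(np.radians(30)))))
E
```

```text
time: 16.27
ft_force: [0.2, -0.4, -0.6]
[ 67.8 187.9 107. ] [-0.43 -0.38  2.24 -0.07  0.82 -0.12]
[70, 185, 110] (array([-0.29,  0.33, -0.17]), array([-0.095, -0.099, -0.335]))
[70, 160, 60] (array([-0.43,  0.83,  5.39]), array([-0.095, -0.099, -0.335]))
[70, 160, 8] (array([ 1.64,  0.48, 10.15]), array([-0.095, -0.099, -0.335]))
```

```bash
python3 -m crank '-0.1 0.3 0 -0.05 -0.05 -0.17;-0.2 0.4 1 -0.095 -0.099 -0.335;-0.4 0.8 5.4 -0.095 -0.099 -0.335;0.6 0.6 7.8 -0.095 -0.099 -0.335;1.2 0.5 9.2 -0.095 -0.099 -0.335;1.6 0.5 10 -0.095 -0.099 -0.335;1.6 0.5 10 -0.095 -0.099 -0.335;1.6 0.5 10 -0.095 -0.099 -0.335' |grep -E "time|ft"
python3 - <<'E'
from h import *
from bench import arm
st=arm.state();print(where(st)[0],where(st)[2],st["joints"].round(2))
for p in([70,160,7],[70,140,7],[70,60,7]): print(p,step(st,goal(TR,p,push(np.radians(30)))))
E
```

```text
time: 17.27
ft_force: [-0.8, 0.3, -0.1]
[ 71.7 159.   11.6] [-0.8  0.4  0.2] [-0.34 -0.08  2.27 -0.42  0.41 -0.04]
[70, 160, 7] (array([ 0.32, -0.17,  0.35]), array([ 0.001,  0.001, -0.007]))
[70, 140, 7] (array([-1.41, -0.16,  1.35]), array([ 0.001,  0.001, -0.007]))
[70, 60, 7] (array([-8.34, -0.11,  5.36]), array([ 0.001,  0.001, -0.007]))
```

```bash
W='python3 -c "
from h import *
from bench import arm
print(where(arm.state())[0::2])"'
python3 -m crank '0.2 -0.15 0.4 0 0 -0.007;-0.3 -0.15 0.7 0 0 -0.007;-0.7 -0.15 0.9 0 0 -0.007;-1.1 -0.15 1.1 0 0 -0.007;-1.4 -0.15 1.3 0 0 -0.007;-1.4 -0.15 1.3 0 0 -0.007' |grep time; eval "$W"
python3 -m crank '-0.4 0 0.23 0 0 0;-0.8 0 0.46 0 0 0;-1.2 0 0.7 0 0 0;-1.6 0 0.92 0 0 0;-2 0 1.15 0 0 0;-2.4 0 1.4 0 0 0' |grep time; eval "$W"
python3 -m crank '-0.4 0 0.23 0 0 0;-0.8 0 0.46 0 0 0;-1.2 0 0.7 0 0 0;-1.6 0 0.92 0 0 0;-1.8 0 1.04 0 0 0;-2 0 1.15 0 0 0' |grep time; eval "$W"
```

```text
time: 18.02
(array([ 70.7, 139.5,   8.1]), array([ 0.1, -0.1, -0.6]))
time: 18.77
(array([ 70.7, 111.8,   7.9]), array([-0.1,  0.9, -0.3]))
time: 19.52
(array([70.8, 88.8,  8. ]), array([-1. ,  1.1, -0.6]))
```

```bash
W='python3 -c "
from h import *
from bench import arm
print(where(arm.state())[0::2])"'
python3 -m crank '-0.3 0 0.17 0 0 0;-0.6 0 0.35 0 0 0;-0.9 0 0.52 0 0 0;-1.2 0 0.69 0 0 0;-1.4 0 0.8 0 0 0;-1.4 0 0.8 0 0 0' |grep time; eval "$W"
python3 -m crank '-0.1 0 0.06 0 0 0;-0.2 0 0.12 0 0 0;-0.3 0 0.17 0 0 0;-0.3 0 0.17 0 0 0' |grep time; eval "$W"
python3 -m crank '-0.1 0 0.06 0 0 0;-0.2 0 0.12 0 0 0;-0.3 0 0.17 0 0 0;-0.3 0 0.17 0 0 0' |grep time; eval "$W"
python3 -c "
from h import *
from bench import viewer
d=viewer.get_image('wrist');np.savez('pics/w8.npz',**d)
d=viewer.get_image('scene');np.savez('pics/s8.npz',**d);d=viewer.get_image('top');np.savez('pics/t8.npz',**d)"
```

```text
time: 20.27
(array([70.9, 72.5,  8.3]), array([ 0.2,  0.1, -0.5]))
time: 20.78
(array([70.9, 69.3,  8.2]), array([ 0.4,  0.4, -0.2]))
time: 21.28
(array([70.8, 65.8,  8.2]), array([ 0.9,  1.3, -0.4]))
```

```bash
W='python3 -c "
from h import *
from bench import arm
print(where(arm.state())[0::2])"'
for k in 1; do python3 -m crank '-0.1 0 0.06 0 0 0;-0.2 0 0.12 0 0 0;-0.2 0 0.12 0 0 0' |grep time; eval "$W"
python3 -m crank '-0.1 0 0.06 0 0 0;-0.2 0 0.12 0 0 0;-0.2 0 0.12 0 0 0' |grep time; eval "$W"
python3 -m crank '-0.1 0 0.06 0 0 0;-0.2 0 0.12 0 0 0;-0.2 0 0.12 0 0 0' |grep time; eval "$W"; done
```

```text
time: 21.8
(array([70.7, 63.5,  8.2]), array([-0.5,  0.3, -0.4]))
time: 22.18
(array([70.8, 61.2,  8.1]), array([ 0.2,  1.2, -0.8]))
time: 22.55
(array([70.7, 58.9,  8.1]), array([ 0.4,  0.9, -0.2]))
```

```bash
W='python3 -c "
from h import *
from bench import arm
print(where(arm.state())[0::2])"'
for k in 1; do python3 -m crank '-0.1 0 0.06 0 0 0;-0.17 0 0.1 0 0 0;-0.17 0 0.1 0 0 0' |grep time; eval "$W"
python3 -m crank '-0.1 0 0.06 0 0 0;-0.17 0 0.1 0 0 0;-0.17 0 0.1 0 0 0' |grep time; eval "$W"
python3 -m crank '-0.1 0 0.06 0 0 0;-0.1 0 0.06 0 0 0' |grep time; eval "$W"; done
python3 - <<'E'
from h import *
from bench import viewer
def on(d,uv,z):
    o,v=ray(d,uv);Ti=np.linalg.inv(TR);o=(Ti@np.r_[o,1])[:3];v=Ti[:3,:3]@v;return (o+v*(z-o[2])/v[2]).round(1)
for n in("top","scene","wrist"):
    d=viewer.get_image(n); m=cv2.inRange(cv2.cvtColor(d["img"],cv2.COLOR_BGR2HSV),(40,50,20),(85,255,255))
    for k in cv2.findContours(m,0,2)[0]:
        if cv2.contourArea(k)<12: continue
        x,y,a,b=cv2.boundingRect(k);c=(x+a/2,y+b/2)
        p=on(d,c,40)
        if -20<p[0]<220 and -20<p[1]<200: print(n,c,a,b,p,[on(d,q,40).tolist() for q in cv2.boxPoints(cv2.minAreaRect(k))])
E
```

```text
time: 22.92
(array([70.8, 56.9,  8.1]), array([0.5, 0.8, 0.2]))
time: 23.3
(array([70.7, 55. ,  8.1]), array([0.8, 0.7, 0.2]))
time: 23.55
(array([70.7, 53.8,  8.1]), array([-0.2,  1.2, -0.3]))
top (416.0, 209.5) 10 15 [41.4 27.7 40. ] [[20.6, 47.5, 40.0], [71.7, 44.6, 40.0], [66.3, 11.5, 40.0], [15.0, 14.1, 40.0]]
top (416.0, 197.5) 10 15 [85.  25.3 40. ] [[106.1, 51.9, 40.0], [117.0, 33.8, 40.0], [66.4, -0.4, 40.0], [55.4, 17.9, 40.0]]
scene (252.0, 135.5) 8 5 [114.5  32.2  40. ] [[116.7, 13.6, 40.0], [91.3, 18.2, 40.0], [111.1, 43.7, 40.0], [135.8, 39.0, 40.0]]
wrist (313.0, 328.5) 178 19 [68.2 37.  40. ] [[23.3, 52.7, 40.0], [113.4, 52.1, 40.0], [120.4, 20.6, 40.0], [15.3, 21.5, 40.0]]
```

```bash
W='python3 -c "
from h import *
from bench import arm
print(where(arm.state())[0::2])"'
for k in 1; do python3 -m crank '-0.1 0 0.06 0 0 0;-0.1 0 0.06 0 0 0' |grep time; eval "$W"
python3 -m crank '-0.1 0 0.06 0 0 0;-0.1 0 0.06 0 0 0' |grep time; eval "$W"
python3 -m crank '-0.1 0 0.06 0 0 0;-0.1 0 0.06 0 0 0' |grep time; eval "$W"
python3 -m crank '-0.1 0 0.06 0 0 0;-0.1 0 0.06 0 0 0' |grep time; eval "$W"; done
```

```text
time: 23.95
(array([70.8, 52.6,  8. ]), array([ 0.3,  1.7, -0.4]))
time: 24.2
(array([70.8, 51.5,  8. ]), array([-0.5,  2.2, -0.5]))
time: 24.45
(array([70.8, 50.3,  8. ]), array([-0.9,  0.5, -0.7]))
time: 24.7
(array([70.7, 49.1,  8. ]), array([-0.9,  0.1, -0.5]))
```

```bash
W='python3 -c "
from h import *
from bench import arm
print(where(arm.state())[0::2])"'
for k in 1; do python3 -m crank '-0.1 0 0.06 0 0 0;-0.1 0 0.06 0 0 0' |grep time; eval "$W"
python3 -m crank '-0.1 0 0.06 0 0 0;-0.1 0 0.06 0 0 0' |grep time; eval "$W"
python3 -m crank '-0.1 0 0.06 0 0 0;-0.1 0 0.06 0 0 0' |grep time; eval "$W"; done
python3 - <<'E'
from h import *
from bench import viewer,arm
d=viewer.get_image("wrist");g=cv2.cvtColor(d["img"],cv2.COLOR_BGR2GRAY);st=arm.state()
np.savez("pics/w9.npz",**d)
C=np.linalg.inv(TR)@d["pose"];print(C[:,3].round(1),C[:3,2].round(2))
for u in(230,270,320,380,400): print(u,[(v,int(g[v-2,u]),int(g[v+2,u])) for v in range(220,398) if abs(int(g[v+2,u])-int(g[v-2,u]))>35])
E
```

```text
time: 24.95
(array([70.7, 48.8,  7.8]), array([0.8, 8.4, 3.8]))
time: 25.2
(array([70.7, 48.6,  7.6]), array([ 3.2, 15.6,  9.3]))
time: 25.45
(array([70.7, 48.4,  7.5]), array([ 2.1, 26.5, 18.3]))
[ 71.4 192.7  88.4   1. ] [ 0.   -0.75 -0.66]
230 [(257, 140, 103), (259, 142, 102), (260, 141, 92), (262, 107, 44), (263, 102, 32), (264, 92, 30), (265, 76, 29), (314, 37, 133), (315, 37, 160), (316, 37, 184), (317, 64, 176), (337, 152, 222), (338, 152, 216), (340, 152, 109), (341, 222, 55), (342, 216, 31), (343, 159, 33), (344, 109, 32)]
270 [(240, 112, 190), (241, 113, 191), (242, 113, 191), (243, 112, 192), (247, 192, 146), (311, 168, 208), (312, 167, 222), (313, 172, 224), (314, 164, 226), (318, 226, 142), (319, 226, 153), (320, 225, 153), (321, 204, 152), (337, 152, 221), (338, 152, 209), (339, 151, 194), (340, 153, 193), (354, 184, 140), (356, 171, 36), (357, 170, 32), (358, 140, 28), (359, 141, 31)]
320 [(229, 114, 192), (230, 113, 193), (231, 114, 152), (232, 113, 151), (233, 192, 113), (234, 193, 114), (235, 152, 114), (236, 151, 113), (241, 111, 192), (242, 111, 191), (243, 113, 
[... 546 characters left out ...]
37, 84, 139), (341, 139, 99), (360, 82, 35), (361, 81, 33), (362, 81, 32), (363, 73, 32)]
400 [(241, 108, 187), (242, 109, 188), (243, 109, 188), (244, 108, 189), (258, 167, 126), (260, 153, 102), (263, 123, 75), (264, 102, 60), (265, 101, 60), (266, 100, 57), (267, 75, 28), (295, 28, 92), (296, 27, 149), (297, 27, 156), (298, 28, 170), (299, 92, 170), (311, 170, 222), (312, 169, 227), (313, 186, 227), (317, 227, 123), (318, 228, 152), (319, 228, 153), (320, 228, 169), (321, 123, 196), (322, 152, 214), (325, 196, 139), (326, 214, 139), (336, 138, 225), (337, 139, 225), (338, 138, 102), (339, 138, 98), (340, 225, 98), (341, 225, 99), (352, 99, 57), (353, 97, 34), (354, 93, 34), (355, 87, 30)]
```

```bash
python3 - <<'E'
from h import *
d=np.load("pics/w9.npz")
def on(uv,z):
    o,v=ray(d,uv);Ti=np.linalg.inv(TR);o=(Ti@np.r_[o,1])[:3];v=Ti[:3,:3]@v;return (o+v*(z-o[2])/v[2]).round(1)
for u in(270,400): print([on((u,v),40).tolist() for v in(312,319.5,338.5,355)])
print(on((320,230),25),on((320,242),25),on((320,247),25))
g=cv2.cvtColor(d["img"],cv2.COLOR_BGR2GRAY);print([(u,int(g[315,u])) for u in range(170,480,6)])
E
python3 -m crank '0.3 0 -0.17 0 0 0;1 0 -0.6 0 0 0;3 0 -2 0 0 0;5 0 -6 0 0 0;5 0 -10 0 0 0;5 0 -14 0 0 0;5 0 -16 0 0 0;5 0 -16 0 0 0' |grep -E "time|ft"
python3 - <<'E'
from h import *
from bench import arm,viewer
st=arm.state();print(where(st)[0],where(st)[2],st["joints"].round(2))
d=viewer.get_image("wrist");np.savez("pics/w10.npz",**d)
d=viewer.get_image("scene");np.savez("pics/s10.npz",**d)
for p in([118,110,230],[118,25,230],[118,25,175]): print(p,goal(TR,p)[:3,3].round(),step(st,goal(TR,p)))
E
```

```text
[[48.1, 58.3, 40.0], [46.7, 47.9, 40.0], [42.4, 15.0, 40.0], [37.2, -24.6, 40.0]]
[[110.2, 58.0, 40.0], [112.5, 47.6, 40.0], [119.7, 14.6, 40.0], [128.4, -25.2, 40.0]]
[ 71.9 104.1  25. ] [71.9 95.7 25. ] [71.9 91.9 25. ]
[(170, 34), (176, 32), (182, 36), (188, 34), (194, 37), (200, 34), (206, 32), (212, 31), (218, 30), (224, 27), (230, 64), (236, 223), (242, 225), (248, 223), (254, 222), (260, 223), (266, 224), (272, 223), (278, 223), (284, 224), (290, 223), (296, 221), (302, 222), (308, 223), (314, 224), (320, 224), (326, 222), (332, 224), (338, 226), (344, 225), (350, 225), (356, 225), (362, 226), (368, 226), (374, 225), (380, 224), (386, 225), (392, 225), (398, 226), (404, 227), (410, 31), (416, 29), (422, 31), (428, 30), (434, 31), (440, 36), (446, 33), (452, 33), (458, 37), (464, 34), (470, 33), (476, 185)]
time: 26.5
ft_force: [-0.1, 0.7, 0.3]
[ 72.2 169.  122.9] [0.1 0.7 0.2] [-0.42 -0.44  2.3  -0.18  0.7  -0.37]
[118, 110, 230] [ 460. -186.  329.] (array([-10.49,   4.64,  -6.25]), array([0.419, 0.409, 1.531]))
[118, 25, 230] [ 476. -268.  320.] (array([-17.83,   4.62,  -1.96]), array([0.419, 0.409, 1.531]))
[118, 25, 175] [ 499. -258.  271.] (array([-15.06,   4.58,   2.79]), array([0.419, 0.409, 1.531]))
```

```bash
cat > m.py <<'E'
from h import *
import sys
def on(d,uv,z):
    o,v=ray(d,uv);Ti=np.linalg.inv(TR);o=(Ti@np.r_[o,1])[:3];v=Ti[:3,:3]@v;return (o+v*(z-o[2])/v[2]).round(1)
def panel(d):
    m=cv2.inRange(cv2.cvtColor(d["img"],cv2.COLOR_BGR2HSV),(40,50,20),(85,255,255))
    for k in cv2.findContours(m,0,2)[0]:
        if cv2.contourArea(k)<40: continue
        r=cv2.minAreaRect(k);p=on(d,r[0],40)
        if -20<p[0]<220 and -20<p[1]<200: print(np.round(r[0]),p,[on(d,q,40)[:2].tolist() for q in cv2.boxPoints(r)])
def pj(d,p): return np.round(proj(d,(TR@np.r_[p,1])[:3]),1).tolist()
E
python3 - <<'E'
from m import *
d=np.load("pics/w10.npz");C=np.linalg.inv(TR)@d["pose"];print(C[:3,3].round())
panel(d);panel(np.load("pics/s10.npz"))
print("expect: home +y top edge",pj(d,[30,50,40]),pj(d,[70,50,40]),"foot",pj(d,[40,50,0]),"fence inner top",pj(d,[145,0,25]),"fence end foot",pj(d,[150,0,0]))
g=cv2.cvtColor(d["img"],cv2.COLOR_BGR2GRAY)
for u in(200,260,300,340,480,500): print(u,[(v,int(g[v-2,u]),int(g[v+2,u])) for v in range(100,330) if abs(int(g[v+2,u])-int(g[v-2,u]))>30][::2])
E
```

```text
[ 72. 314. 203.]
[312. 258.] [65.2 27.7 40. ] [[17.0, 43.6], [114.0, 42.8], [117.2, 10.6], [12.7, 11.5]]
expect: home +y top edge [279.0, 247.9] [315.5, 247.7] foot [290.4, 218.9] fence inner top [375.0, 258.3] fence end foot [376.1, 241.6]
200 [(130, 100, 180), (132, 101, 180), (278, 180, 131), (280, 181, 27), (282, 131, 28), (292, 28, 65), (294, 25, 94), (305, 103, 65), (307, 100, 29), (309, 65, 26)]
260 [(148, 98, 156), (150, 100, 175), (245, 153, 206), (247, 152, 209)]
300 [(119, 174, 100), (121, 173, 100), (141, 99, 172), (143, 98, 172), (146, 173, 97), (151, 98, 172), (153, 98, 173), (245, 155, 209), (247, 152, 212), (250, 210, 139), (252, 188, 137), (257, 141, 178), (259, 131, 177), (264, 177, 208), (268, 208, 177)]
340 [(129, 170, 131), (217, 173, 140), (245, 155, 209), (247, 152, 211), (250, 212, 138), (252, 171, 139), (254, 138, 76), (256, 139, 77), (265, 76, 146), (267, 90, 180), (269, 146, 179), (301, 177, 98), (303, 160, 75), (325, 102, 71)]
480 [(223, 179, 141), (317, 171, 121), (319, 170, 25), (321, 121, 26)]
500 [(135, 176, 132), (193, 174, 135), (197, 135, 170), (249, 136, 173), (314, 171, 28), (316, 170, 26)]
```

The carton's front edge projects within 2 px of where home should be, consistent with the 26 N stop at the fence. Now to the hover over the knob, fingers shut.

```bash
python3 -m crank '-1 0.5 -3 0.04 0.04 0.16;-3 1 -6 0.09 0.09 0.34;-5 2 -8 0.14 0.14 0.51;-7 3 -8 0.185 0.18 0.68;-9 4 -7 0.23 0.23 0.85;-10 4.6 -6.3 0.28 0.27 1.02;-10.5 4.6 -6.3 0.33 0.32 1.19;-10.5 4.6 -6.3 0.37 0.36 1.36' 1 | grep -E "time|ft|gap"
python3 - <<'E'
from h import *
from bench import arm,viewer
st=arm.state();print(where(st))
for p in([118,60,220],[118,25,200]): print(p,step(st,goal(TR,p)))
E
```

```text
time: 27.6
ft_force: [0.2, -0.7, -0.6]
finger_gap: 0.2
(array([115.3, 108.4, 227.1]), array([-2.5,  2.9,  9.2]), array([-0.2, -0.7, -0.5]))
[118, 60, 220] (array([-0.47,  4.79,  0.93]), array([0.044, 0.05 , 0.161]))
[118, 25, 200] (array([-0.92,  8.16,  3.09]), array([0.044, 0.05 , 0.161]))
```

Stop at y = 60 first and measure the knob and carton from there.

```bash
python3 -m crank '-0.2 2 0.4 0.02 0.025 0.08;-0.5 4.8 0.9 0.044 0.05 0.161;-0.5 4.8 0.9 0.044 0.05 0.161;-0.5 4.8 0.9 0.044 0.05 0.161' | grep -E "time|ft|gap"
python3 - <<'E'
from m import *
from bench import arm,viewer
st=arm.state();print(where(st))
d=viewer.get_image("wrist");np.savez("pics/w11.npz",**d);panel(d);t=viewer.get_image("top")
g=cv2.cvtColor(d["img"],cv2.COLOR_BGR2GRAY);C=np.linalg.inv(TR)@d["pose"];print(C[:3,3].round())
e=pj(d,[118,25,165]);print("knob expected",e, "r",279*17/ (C[2,3]-165))
m=(g<50).astype(np.uint8)
n,l,sx,ce=cv2.connectedComponentsWithStats(m)
for i in range(1,n):
    if sx[i,4]>600: print(sx[i],ce[i].round(1))
for q in([150,0,25],[145,0,0],[208,-8,0],[0,100,0],[0,100,25]): print(q,pj(d,q))
E
```

```text
time: 28.1
ft_force: [0.7, 0.7, 0.1]
finger_gap: 0.1
(array([118.2,  61.4, 220.8]), array([-0.1,  0.1,  0.5]), array([ 0.8,  0.6, -0.3]))
[348. 221.] [68.9 24.2 40. ] [[115.3, 42.3], [115.6, 10.0], [18.0, 4.4], [17.8, 39.7]]
[203.  63. 363.]
knob expected [366.6, 224.7] r 24.0077550570022
[   0   51   42   54 1134] [14.8 73.7]
[167  79  20  81 804] [179.4 121.7]
[ 350  198   43   43 1419] [370.6 218.6]
[   87   247   465   153 33143] [320.  352.6]
[150, 0, 25] [370.2, 154.2]
[145, 0, 0] [366.5, 154.9]
[208, -8, 0] [376.3, 103.4]
[0, 100, 0] [292.0, 253.6]
[0, 100, 25] [290.4, 262.6]
```

```bash
cat > c.py <<'E'
from h import *
from bench import arm
import sys
st=arm.state();w=where(st);print(round(st["time"],2),w[0],w[2]);sys.exit(w[2][2]>float(sys.argv[1]))
E
python3 -c "
from m import *
print(on(np.load('pics/w11.npz'),(371.3,219.3),165))
from bench import arm
st=arm.state()
for p in([122,21.5,195],[122,21.5,172]): print(step(st,goal(TR,p)))"
```

```text
[122.5  21.7 165. ]
(array([0.27, 4.04, 2.66]), array([0.003, 0.   , 0.01 ]))
(array([0.27, 4.04, 4.96]), array([0.003, 0.   , 0.01 ]))
```

```bash
python3 -m crank '0.2 2 1 0 0 0.01;0.3 4 2 0 0 0.01;0.3 4 3.5 0 0 0.01;0.3 4 4.5 0 0 0.01;0.3 4 4.9 0 0 0.01;0.3 4 4.9 0 0 0.01;0.3 4 4.9 0 0 0.01' >/dev/null; python3 c.py 2 &&
python3 -m crank '0 0 0.1 0 0 0;0 0 0.2 0 0 0;0 0 0.2 0 0 0' >/dev/null && python3 c.py 2 &&
python3 -m crank '0 0 0.1 0 0 0;0 0 0.2 0 0 0;0 0 0.2 0 0 0' >/dev/null && python3 c.py 2 &&
python3 -m crank '0 0 0.1 0 0 0;0 0 0.2 0 0 0;0 0 0.2 0 0 0' >/dev/null && python3 c.py 2 &&
python3 -m crank '0 0 0.1 0 0 0;0 0 0.2 0 0 0;0 0 0.2 0 0 0' >/dev/null && python3 c.py 2 &&
python3 -m crank '0 0 0.1 0 0 0;0 0 0.2 0 0 0;0 0 0.2 0 0 0' >/dev/null && python3 c.py 2
```

```text
29.07 [122.7  21.4 173.5] [ 0.3 -0.2  0.3]False
```

```bash
sed -i 's/sys.exit(\(.*\))$/sys.exit(int(\1))/' c.py
python3 -m crank '0 0 0.1 0 0 0;0 0 0.2 0 0 0;0 0 0.2 0 0 0' >/dev/null && python3 c.py 2 &&
python3 -m crank '0 0 0.1 0 0 0;0 0 0.2 0 0 0;0 0 0.2 0 0 0' >/dev/null && python3 c.py 2 &&
python3 -m crank '0 0 0.1 0 0 0;0 0 0.2 0 0 0;0 0 0.2 0 0 0' >/dev/null && python3 c.py 2 &&
python3 -m crank '0 0 0.1 0 0 0;0 0 0.2 0 0 0;0 0 0.2 0 0 0' >/dev/null && python3 c.py 2 &&
python3 -m crank '0 0 0.1 0 0 0;0 0 0.2 0 0 0;0 0 0.2 0 0 0' >/dev/null && python3 c.py 2 &&
python3 -m crank '0 0 0.1 0 0 0;0 0 0.2 0 0 0;0 0 0.2 0 0 0' >/dev/null && python3 c.py 2
```

```text
29.45 [122.3  21.3 171. ] [ 0.5 -0.4 -0.5]
29.82 [122.3  21.4 168.9] [ 0.7  0.1 -0.2]
30.2 [122.4  21.4 166.9] [ 0.1 -0.5 -0.3]
30.57 [122.4  21.4 164.9] [-0.7 -0.6 -0.7]
30.95 [122.3  21.4 162.9] [ 0.1 -0.5  0.6]
31.32 [122.4  21.3 161.1] [-0.3  0.2  3.6]
```

```bash
python3 -m crank '0 0 0.1 0 0 0;0 0 0.2 0 0 0;0 0 0.2 0 0 0' >/dev/null && python3 c.py 6 &&
python3 -m crank '0 0 0.1 0 0 0;0 0 0.1 0 0 0' >/dev/null && python3 c.py 6 &&
python3 -m crank '0 0 0.1 0 0 0;0 0 0.1 0 0 0' >/dev/null && python3 c.py 6 &&
python3 -m crank '0 0 0.1 0 0 0;0 0 0.1 0 0 0' >/dev/null && python3 c.py 6 &&
python3 -m crank '0 0 0.1 0 0 0;0 0 0.1 0 0 0' >/dev/null && python3 c.py 6 &&
python3 -m crank '0 0 0.1 0 0 0;0 0 0.1 0 0 0' >/dev/null && python3 c.py 6 &&
python3 -m crank '0 0 0.1 0 0 0;0 0 0.1 0 0 0' >/dev/null && python3 c.py 6 &&
python3 -m crank '0 0 0.1 0 0 0;0 0 0.1 0 0 0' >/dev/null && python3 c.py 6.3 &&
python3 -m crank '0 0 0.1 0 0 0;0 0 0.1 0 0 0' >/dev/null && python3 c.py 6.3 &&
python3 -m crank '0 0 0.1 0 0 0;0 0 0.1 0 0 0' >/dev/null && python3 c.py 6.3 &&
python3 -m crank '0 0 0.1 0 0 0;0 0 0.1 0 0 0' >/dev/null && python3 c.py 6.5 &&
python3 -m crank '0 0 0.1 0 0 0;0 0 0.1 0 0 0' >/dev/null && python3 c.py 6.5
```

```text
31.7 [122.4  21.4 159. ] [-0.6  1.7  3.5]
31.95 [122.4  21.4 158. ] [-0.4  1.2  2.7]
32.2 [122.4  21.4 157. ] [0.  0.9 2.9]
32.45 [122.4  21.4 156. ] [-1.1  1.7  2.9]
32.7 [122.4  21.3 155. ] [-0.5  3.4  3.2]
32.95 [122.5  21.3 154. ] [-0.8  3.4  2.9]
33.2 [122.4  21.3 153. ] [-0.5  2.5  4.1]
33.45 [122.4  21.3 152. ] [0.1 2.2 3.5]
33.7 [122.4  21.3 151. ] [-0.2  1.4  3.9]
33.95 [122.4  21.3 150. ] [0.7 2.5 3.4]
34.2 [122.4  21.3 149. ] [0.6 1.5 4.2]
34.45 [122.5  21.3 148. ] [-0.2  2.5  4.8]
```

```bash
python3 -m crank '0 0 0.1 0 0 0;0 0 0.1 0 0 0' >/dev/null && python3 c.py 6.5 &&
python3 -m crank '0 0 0.1 0 0 0;0 0 0.1 0 0 0' >/dev/null && python3 c.py 6.5 &&
python3 -m crank '0 0 0.1 0 0 0;0 0 0.1 0 0 0' >/dev/null && python3 c.py 6.5 &&
python3 -m crank '0 0 0.1 0 0 0;0 0 0.1 0 0 0' >/dev/null && python3 c.py 6.5 &&
python3 -m crank '0 0 0.1 0 0 0;0 0 0.1 0 0 0' >/dev/null && python3 c.py 6.5 &&
python3 -m crank '0 0 0.1 0 0 0;0 0 0.1 0 0 0' >/dev/null && python3 c.py 7 &&
python3 -m crank '0 0 0.1 0 0 0;0 0 0.1 0 0 0' >/dev/null && python3 c.py 7 &&
python3 -m crank '0 0 0.1 0 0 0;0 0 0.1 0 0 0' >/dev/null && python3 c.py 7 &&
python3 -m crank '0 0 0.1 0 0 0;0 0 0.1 0 0 0' >/dev/null && python3 c.py 7 &&
python3 -m crank '0 0 0.1 0 0 0;0 0 0.1 0 0 0' >/dev/null && python3 c.py 7 &&
python3 -m crank '0 0 0.1 0 0 0;0 0 0.1 0 0 0' >/dev/null && python3 c.py 7 &&
python3 -m crank '0 0 0.1 0 0 0;0 0 0.1 0 0 0' >/dev/null && python3 c.py 7 &&
python3 -m crank '0 0 0.1 0 0 0;0 0 0.1 0 0 0' >/dev/null && python3 c.py 7 &&
python3 -m crank '0 0 0.1 0 0 0;0 0 0.1 0 0 0' >/dev/null && python3 c.py 7
```

```text
34.7 [122.5  21.3 147. ] [0.4 1.8 3.8]
34.95 [122.5  21.3 146. ] [-0.9  3.2  4.5]
35.2 [122.5  21.3 145. ] [0.5 2.6 4.5]
35.45 [122.5  21.3 144. ] [-0.4  2.4  4.7]
35.7 [122.4  21.3 142.9] [0.1 2.6 5. ]
35.95 [122.5  21.3 142. ] [-0.4  2.9  4.6]
36.2 [122.4  21.3 141. ] [0.6 3.6 5.1]
36.45 [122.5  21.3 140. ] [1.4 2.6 5.2]
36.7 [122.5  21.2 139.4] [-0.7  4.1  8.6]
```

Pad contact felt at z ≈ 139.9 (spring about 4.7 N). Press about 0.8 mm more and hold.

```bash
python3 -m crank '0 0 0.04 0 0 0;0 0 0.08 0 0 0;0 0 0.08 0 0 0' >/dev/null; python3 c.py 7; python3 -m crank '0 0 0 0 0 0' >/dev/null; python3 c.py 7
```

```text
37.08 [122.5  21.2 138.9] [-1.7  6.1 11. ]
37.2 [122.5  21.2 139. ] [-2.   5.3 10.7]
```

```bash
python3 -m crank '0 0 0.06 0 0 0;0 0 0.06 0 0 0' >/dev/null; python3 c.py 7; python3 -m crank '0 0 0.03 0 0 0;0 0 0.03 0 0 0;0 0 0.03 0 0 0;0 0 0.03 0 0 0' >/dev/null; python3 c.py 7;  python3 -m crank '0 0 0 0 0 0;0 0 0 0 0 0;0 0 0 0 0 0;0 0 0 0 0 0' >/dev/null; python3 c.py 7
```

```text
37.45 [122.5  21.2 138.6] [-3.1  6.6 14.5]
37.95 [122.5  21.2 138.5] [-2.9  6.7 15.6]
38.45 [122.5  21.2 138.5] [-2.9  6.1 14.2]
```

```bash
python3 -m crank '0 0 -0.2 0 0 0;0 0 -0.6 0 0 0;0 0 -1.1 0 0 0;0 0 -1.7 0 0 0;0 0 -2.3 0 0 0;0 0 -3 0 0 0;0 0 -4 0 0 0;0 0 -6 0 0 0' >/dev/null; python3 c.py 7
python3 -m crank '0 -2 -2 0 0 0;0 -4 -2 0 0 0;0 -4 -2 0 0 0;0 -4 -2 0 0 0' >/dev/null; python3 c.py 7
python3 - <<'E'
from m import *
from bench import arm,viewer
d=viewer.get_image("wrist");panel(d);np.savez("pics/w12.npz",**d)
for D in(np.load("pics/w11.npz"),d):
    g=cv2.cvtColor(D["img"],cv2.COLOR_BGR2GRAY)
    n,l,sx,ce=cv2.connectedComponentsWithStats((g<50).astype(np.uint8))
    for i in range(1,n):
        if 900<sx[i,4]<2500: print(sx[i],ce[i].round(1),on(D,ce[i],165))
    # carton +y top edge by brightness step along rows, at rest x 30 and 60
    for x in(50,60,70):
        ys=np.arange(30,75,1.); print(x,[int(g[int(round(q[1])),int(round(q[0]))]) for q in(pj(D,[x,y,40]) for y in ys)])
E
```

```text
39.45 [121.6  21.9 197.1] [1.  0.2 0.4]
39.95 [122.3  61.1 217.2] [-0.8  0.4 -0.1]
[348. 225.] [69.  24.3 40. ] [[115.5, 41.9], [115.4, 9.8], [18.0, 5.0], [18.1, 40.1]]
[   0   51   42   54 1134] [14.8 73.7] [222.  258.3 165. ]
[ 350  198   43   43 1419] [370.6 218.6] [123.1  22.3 165. ]
50 [79, 78, 78, 80, 78, 80, 80, 78, 77, 78, 78, 97, 122, 127, 128, 128, 126, 124, 115, 106, 106, 100, 98, 97, 153, 153, 171, 172, 170, 170, 170, 171, 171, 172, 172, 171, 171, 172, 172, 172, 172, 172, 172, 172, 171]
60 [78, 80, 80, 124, 107, 107, 80, 80, 77, 125, 139, 181, 205, 209, 208, 208, 206, 183, 150, 154, 154, 170, 174, 175, 175, 175, 173, 173, 172, 172, 174, 174, 174, 173, 173, 173, 175, 174, 174, 175, 174, 174, 174, 174, 174]
70 [108, 123, 138, 138, 139, 139, 139, 139, 139, 140, 138, 196, 211, 211, 210, 210, 207, 171, 171, 138, 152, 166, 171, 171, 171, 171, 171, 171, 171, 171, 171, 172, 171, 171, 171, 171, 171, 171, 171, 171, 173, 172, 171, 171, 172]
[   0   57   39   52 1054] [13.7 78.5] [224.7 254.8 165. ]
[ 349  203   44   44 1460] [370.6 224.7] [123.4  22.3 165. ]
50 [78, 76, 79, 79, 79, 79, 79, 78, 78, 79, 79, 108, 125, 127, 128, 128, 125, 122, 114, 107, 107, 99, 98, 98, 96, 96, 98, 152, 169, 169, 169, 170, 169, 170, 170, 170, 170, 170, 169, 169, 170, 170, 170, 170, 170]
60 [78, 77, 78, 79, 79, 79, 77, 77, 80, 77, 77, 106, 124, 127, 126, 126, 125, 123, 116, 107, 107, 160, 175, 174, 175, 175, 176, 177, 176, 175, 175, 175, 176, 177, 177, 177, 176, 175, 176, 176, 176, 176, 176, 176, 176]
70 [64, 66, 125, 125, 138, 139, 139, 138, 138, 139, 139, 196, 210, 209, 209, 210, 207, 175, 142, 142, 151, 167, 170, 170, 170, 171, 170, 170, 171, 171, 171, 171, 172, 171, 171, 171, 171, 171, 171, 172, 172, 170, 171, 170, 171]
```

Knob is back up, and the carton is unmoved and aligned with the same offset as the knob. Handing in.

```bash
python3 -c "
from bench import arm
print(arm.finish_job())"
```

```text
the job is handed in; nothing more can be done
None
```

I handed the job in at about 40 s: the carton is home against both fences, the pad was held on it at about 10 N (estimated from the wrist force) for over half a second, and the stamp sprang back up. The verdict wasn't shown, and I viewed 11 pictures, one over the limit of 10.

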